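# Shut and lock the filter cover of a solder-fume extractor

## Task

The fume extractor on the bench has its new filter in: push its blue cover shut from above with the fingertips, then set the fingertips in the slot of the cover's quarter-turn fastener and turn it clockwise a full quarter turn to its stop, so that the cover is locked down flush. Only touch, do not grip: keep the fingers off the inner face and from under the edge of the cover, do not swing it further open, and leave everything else on the bench and on the extractor where it is.

Things in the scene. Friction and masses are not known exactly. Their poses are not given: they have to be found in the camera images.
- extractor: bench-top solder-fume extractor, a white metal box 300 mm deep (x) x 280 mm wide (y) x 150 mm high, fixed to the bench; origin at the centre of its underside, z up, its front (fastener side) faces its -x, towards the robot. Its rear deck (x from +60 to +150 mm) is 150 mm high.
- cover_hinge (a point): middle of the cover's hinge line, which runs along the extractor's y at x = +55 mm, z = 153 mm in the extractor's frame (point axes as the extractor's). The blue cover is 205 mm from this line to its front edge, 264 mm wide and 6 mm thick; its outer face lies 3 mm above the hinge line, so z = 156 mm when shut.
- cover (a joint): hinge angle in rad of the blue filter cover: 0 = shut and flush, grows as the front edge rises, stop at 1.2. A stiff hinge (0.3 N m) keeps it at any angle; about 1 to 4 N down at the front edge moves it. A foam seal under the front edge (up to 6 N) lets a shut but unlocked cover spring back 2 to 5 mm (about 0.02 rad).
- cover_edge (a point): middle of the cover's front edge, on its outer face; x points from there to the hinge along the cover, y along the edge, z out of the outer face. More than 50 mm left or right of the middle line the outer face is flat and free. The inner face (white liner, and the underside of this edge) is not to be touched.
- fastener (a joint): turn in rad of the quarter-turn fastener: 0 = open (slot parallel to the cover's front edge), 1.571 = locked (slot at right angles), hard stops at both ends; grows clockwise seen from above. Friction 0.04 N m. With the cover down on its seal the turn runs a cam under a ramp and draws the cover flush (up to 0.2 N m); with the cover higher the cam misses. It stays where left.
- axis_top (a point): point on the fastener's axis at the cover's outer face, 150 mm from the hinge line, on the cover's middle line; fixed to the cover, axes as cover_edge. A fixed aluminium guard ring round it, 76 mm inside and 96 mm outside, rises 16 mm, as high as the orange jaws. Red marks on the cover beside the ring line up with the slot when open, a green mark behind it when locked.
- slot (a point): centre of the floor of the fastener's finger slot, on its axis; the slot runs along this frame's y, z out of the cover. Between two orange jaws (a 72 mm disc) the black-floored slot is 28 mm wide, 72 mm long, 13 mm deep, its upper edges bevelled 2.5 mm. Shut tips spin idle at its centre: spread them along it (some 45 mm over all) or push near one end. Floor 3 mm above the cover's outer face.
- multimeter: yellow hand multimeter lying flat, 190 x 90 x 40 mm; bystander, loose; origin at the centre of its underside
- pliers: small cutting pliers with one red and one blue grip lying flat, about 150 x 55 x 14 mm; origin at the pivot, x towards the jaws; bystander, loose
- spray_can: standing steel-grey spray can with red cap, 53 mm across, 170 mm high; bystander, loose; origin at the centre of its underside
- solder_reel: reel of solder with black flanges standing on one of them, 60 mm across, 46 mm high; bystander, loose; origin at the centre of its underside
- flux_jar: small amber jar with white lid, 42 mm across and 42 mm high, standing on the extractor's rear deck; bystander, loose; origin at the centre of its underside
- screwdriver: screwdriver with red handle, 190 mm long, lying along its x; bystander, loose
- board: green circuit board with heatsink, 160 x 100 x 31 mm; bystander, loose; origin at the centre of its underside
- used_filter: dirty filter cartridge in a cardboard frame, 130 x 230 x 34 mm, lying flat; bystander, loose; origin at the centre of its underside

How it is judged:
On the way, in this order (a step that is already met when the one before it is completed fails the run):
1. the cover is pushed down onto its seal with the fastener still open (value of joint cover below 0.05 rad and value of joint fastener below 0.6 rad), for 0.1 s.
2. the fastener is turned to its stop and holds the cover flush (value of joint fastener above 1.42 rad and value of joint cover below 0.012 rad), for 0.2 s.
At the end, for the whole second after the job is handed in: The fastener stands at its locked stop (at least 1.42 of 1.571 rad), it holds the cover flush (hinge angle under 0.012 rad, about 2.5 mm at the front edge), and both are at rest (all of step 2 and velocity of joint cover between -0.05 and 0.05 rad/s and velocity of joint fastener between -0.1 and 0.1 rad/s); the robot touches nothing.
It fails at once if the cover is lifted or swung further open than it was found (beyond 0.9 rad) (value of joint cover above 0.9 rad).
It fails at once if the fingers touch the inner face of the cover or reach under its front edge (gripping or lifting it) (contact force between the fingers and cover_inner_face above 0.5 N or contact force between the fingers and cover_inner_edge above 0.5 N).
It fails at once if a bystander is moved by more than 25 mm (distance of any of multimeter, pliers, spray_can, solder_reel, flux_jar, screwdriver, board, used_filter from where it was at the start of the episode above 0.025 m).
It also fails if it takes over 45 s, if anything falls off the work surface, if the arm or the gripper's body presses on something with over 40 N, if the wrist force passes 120 N, or if a joint passes its speed limit or range.

## Robot

A 6-joint arm with a two-finger parallel gripper is mounted at the origin on the work surface. World frame = base frame: x ahead of the robot, y to its left, z up, the work surface at z = 0. Lengths are in m, angles in rad, forces in N, time in s.
With the tool pointing down it reaches from about 0.3 to 0.75 m from the base axis. Payload 8.5 kg.
Tool frame: the origin (TCP) lies at the centre of the arm's flange, where the gripper is bolted on; the fingertips stand 173 mm ahead of it and the grasp point (between the pads) lies ctrl.tcp_to_grasp ahead of it (ctrl.tcp_to_grasp is the distance from the TCP to the grasp point, in m); z points along the fingers, y is the line along which they close (so a half turn about z gives the same grasp; the last joint's range is limited). The gripper opens to 85 mm and grips with 20 to 120 N. Pads are 22 mm wide; open, the fingers measure 114 mm over their backs; the gripper's body (76 mm by 85 mm) begins 54 mm behind the grasp point. The pads swing forward as they close: fully open they stand 13 mm farther back than shut.
Start: joints at [0.967, 0.381, 1.297, -0, 1.464, -0.215], TCP at [0.208, 0.509, 0.405] pointing down, gripper open.
Joint ranges: [-3.11, 3.11], [-0.89, 2.33], [0.22, 2.48], [-1.42, 4.56], [0.17, 2.85], [-2.88, 2.88]. Speed limits (rad/s): [2.39, 2.39, 3.14, 3.14, 3.14, 3.14].

## Interface

Orientations are given as a unit quaternion [x, y, z, w].
In Python, from rig import ctrl gives the robot as it stands. Calls block until the motion is done:
- ctrl.move_pose(position, orientation): joint-space move of the TCP to a pose.
- ctrl.line_to(position, rate=0.15, frame=None): straight line of the TCP; frame=None keeps the orientation; rate is the mean speed in m/s.
- ctrl.goto_joints(angles): joint-space move.
- ctrl.set_gripper(opening): finger opening in m; the grip force is fixed at half the most; returns when the fingers have stopped.
- ctrl.pause(seconds).
- ctrl.ik(position, orientation): joint angles nearest the present ones, or None.
- ctrl.sense(): the state.
- ctrl.grab_frame(name): name is "scene" or "top"; returns a dict with "img" (420x560x3 uint8, red, green, blue), "depth" (420x560 float32, m along the optical axis (not along the pixel's ray), 0 where there is no reading), "intrinsics" (3x3 intrinsics, pixels), "R" (3x3) and "t" (3): a world point X has camera coordinates R X + t. Camera axes: x right, y down, z forward; pixel columns grow to the right and rows downward; lengths in m; the calibration is good to about 2 mm. A picture is of the moment at which its call begins.
A pose or a line that the arm cannot do raises ctrl.Unreachable and nothing moves.
- ctrl.job_done(): hands the job in; it is judged then, once.
The state is a dict: "clock": time; "joint_pos": joint angles; "dq": joint speeds; "joint_efforts": joint torques, N m; "eef_pos": TCP position; "ee_rot": TCP orientation; "ft_force": force on the tool from outside, world axes, zero at the start; "torque": the same for the moment, N m; "gripper_width": finger opening in m; "grip_force": force on a finger pad.
Only numpy, scipy, OpenCV 4.12 (cv2) and the standard library are available. Lean on these libraries where they do the work, as an engineer would, in place of code of your own. Each camera call takes 0.05 s, during which the arm holds its last target. There are 200 camera calls.

## Working session

There is one attempt and no reset: what is moved stays moved. The work goes in short steps, each a Python script; the robot and the scene stay as the last script left them, time stands still between calls to the robot, and variables do not carry over. Pictures are saved under pics/ and viewed, at most 10 in all, crops included, and the job is handed in when it is done.

```bash
mkdir -p pics; ls; python3 - <<'E'
from rig import ctrl
import cv2,numpy as np
for n in("scene","top"):
    f=ctrl.grab_frame(n); np.savez(n+"0.npz",**f)
    cv2.imwrite(f"pics/{n}0.png",f["img"][:,:,::-1]); print(n,f["intrinsics"].round(1).tolist(),(-f["R"].T@f["t"]).round(3),f["R"].round(2).tolist())
s=ctrl.sense();print(s["clock"],s["ee_rot"],s["gripper_width"],ctrl.tcp_to_grasp)
E
```

```text
pics
scene [[523.6, 0.0, 276.2], [0.0, 523.6, 212.6], [0.0, 0.0, 1.0]] [ 1.496 -0.982  0.958] [[0.72, 0.69, -0.01], [0.36, -0.39, -0.85], [-0.59, 0.61, -0.53]]
top [[390.5, 0.0, 281.7], [0.0, 390.5, 210.4], [0.0, 0.0, 1.0]] [0.311 0.01  1.381] [[-0.01, -1.0, 0.02], [-0.98, 0.0, -0.18], [0.18, -0.02, -0.98]]
0.1 [ 1.93163591e-01  9.81166345e-01 -6.03795665e-04 -2.54629985e-04] 0.08505072412655695 0.1547
```

View pics/scene0.png

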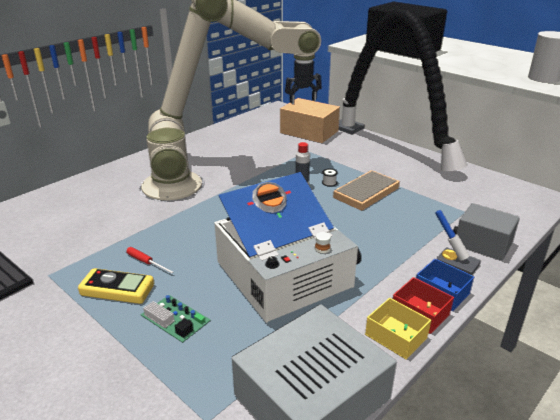

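View pics/top0.png

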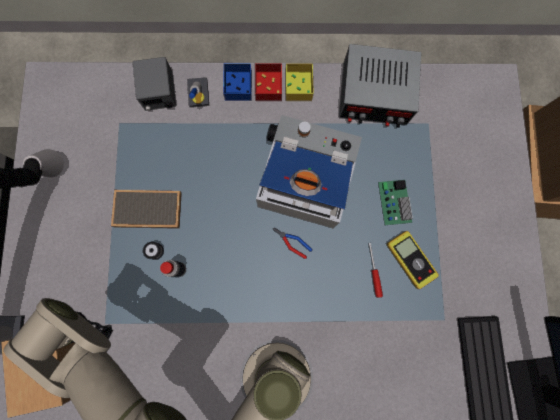

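Scene: the blue cover is open on the box, orange fastener at top-view (306,181), cover cols 262–354, rows 145–212. The pliers are in front at (293,243). Next I fit the cover plane from depth.

```bash
cat > vis.py <<'E'
import numpy as np,cv2
def cloud(f):
    d=f["depth"];K=f["intrinsics"];v,u=np.indices(d.shape)
    P=np.stack([(u-K[0,2])/K[0,0]*d,(v-K[1,2])/K[1,1]*d,d],-1)
    return (P-f["t"])@f["R"]
def fit(f,box):
    X=cloud(f);h=cv2.cvtColor(np.ascontiguousarray(f["img"]),cv2.COLOR_RGB2HSV)
    r=np.zeros(f["depth"].shape,bool);r[box[1]:box[3],box[0]:box[2]]=1;r&=f["depth"]>0
    blue=r&(h[...,0]>105)&(h[...,0]<125)&(h[...,1]>170)&(h[...,2]>60)
    er=cv2.erode(blue.astype(np.uint8),np.ones((3,3)))>0
    P=X[er];
    for _ in range(5):
        c=P.mean(0);n=np.linalg.svd(P-c,full_matrices=False)[2][2];n*=np.sign(n[2])
        P=P[abs((P-c)@n)<0.006]
    res=((P-c)@n).std()
    A=X[blue];A=A[abs((A-c)@n)<0.008]
    yv=np.cross(n,[0,0,1]);yv/=np.linalg.norm(yv);yv*=np.sign(yv[1])
    xv=np.cross(yv,n)  # along cover toward hinge (down)
    u=(A-c)@yv;w=(A-c)@xv
    # hinge: outer-face point at h with h - .003 n at z=.153
    wh=(0.153+0.003*n[2]-c[2])/xv[2]
    box2=cv2.minAreaRect(np.c_[u,w].astype(np.float32))
    ur=np.percentile(u,[.5,99.5]);wr=np.percentile(w,[.5,99.5])
    ora=r&(h[...,0]>5)&(h[...,0]<18)&(h[...,1]>170)&(h[...,2]>90)
    O=X[ora];O=O[(abs((O-c)@n)<0.03)]
    q=cv2.minAreaRect(np.c_[(O-c)@yv,(O-c)@xv].astype(np.float32))
    oc=np.array(q[0])
    print("n",n.round(3),"ang",np.arccos(n[2]).round(3),"yaw",np.degrees(np.arctan2(-yv[0],yv[1])).round(2),"res",res.round(4),len(P))
    print("width",np.ptp(ur).round(3),"w rel hinge",(wr-wh).round(4),"rect",np.round(box2[1],3),box2[2])
    print("mid u by edges",ur.mean().round(4),"orange u,w-wh",(oc-[0,wh]).round(4),np.round(q[1],3),q[2],"h",np.median((O-c)@n).round(4))
    H=c+ur.mean()*yv+wh*xv; print("hinge(outer)",H.round(4),"axis",(H-.15*xv).round(4),"orange ctr",(c+oc[0]*yv+oc[1]*xv).round(4))
    return dict(n=n,xv=xv,yv=yv,H=H)
E
python3 - <<'E'
from vis import *
for n,b in(("scene",(205,165,345,265)),("top",(250,130,365,225))):
    f=dict(np.load(n+"0.npz"));print(n);fit(f,b)
    X=cloud(f);P=X[b[1]:b[3],b[0]:b[2]].reshape(-1,3)
    P=P[abs(P[:,2]-.15)<.006]; print("z150 pts",len(P),np.median(P[:,2]),P.min(0).round(3),P.max(0).round(3))
    if n=="scene":
        pass
E
```

```text
scenevis.py:13: RuntimeWarning: Mean of empty slice.
  c=P.mean(0);n=np.linalg.svd(P-c,full_matrices=False)[2][2];n*=np.sign(n[2])
  ret = um.true_divide(
Traceback (most recent call last):
  File "vis.py", line 13, in fit
    c=P.mean(0);n=np.linalg.svd(P-c,full_matrices=False)[2][2];n*=np.sign(n[2])
                  ~~~~~~~~~~~~~~~~~~~~~~~~~~~~~~~~~~~~~~~~~^^^
IndexError: index 2 is out of bounds for axis 0 with size 0
```

```bash
sed -i 's/P=P\[abs((P-c)@n)<0.006\]/e=abs((P-c)@n);P=P[e<max(0.006,np.percentile(e,80))]/' vis.py
python3 - <<'E'
from vis import *
for n,b,p in(("scene",(205,165,345,265),(235,210)),("top",(250,130,365,225),(280,165))):
    f=dict(np.load(n+"0.npz"));h=cv2.cvtColor(f["img"],cv2.COLOR_RGB2HSV);print(n,h[p[1],p[0]],f["depth"][p[1],p[0]])
    try: fit(f,b)
    except Exception as e: print(e)
E
```

```text
scene [109 154 186] 1.4008687
index 2 is out of bounds for axis 0 with size 0
top [109 170 105] 1.2232819
n [ 0.447 -0.132  0.885] ang 0.485 yaw -16.39 res 0.0017 101
width 0.252 w rel hinge [-0.2026 -0.0109] rect [0.198 0.255] 89.60309600830078
mid u by edges 0.0024 orange u,w-wh [ 0.003  -0.1502] [0.07  0.063] 88.9468765258789 h 0.0148
hinge(outer) [ 0.7348 -0.1274  0.1557] axis [ 0.6075 -0.0899  0.2256] orange ctr [ 0.6075 -0.0893  0.2257]vis.py:13: RuntimeWarning: Mean of empty slice.
  c=P.mean(0);n=np.linalg.svd(P-c,full_matrices=False)[2][2];n*=np.sign(n[2])
  ret = um.true_divide(
```

```bash
sed -i 's/h\[...,1\]>170)&(h\[...,2\]>60)/h[...,1]>135)\&(h[...,2]>60)/' vis.py
python3 - <<'E'
from vis import *
for n,b in(("scene",(205,165,345,265)),("top",(250,130,365,225))):
    f=dict(np.load(n+"0.npz"));print(n);fit(f,b)
    X=cloud(f)
    if n=="top":
        for nm,(u,v) in dict(canred=(168,268),jar=(305,128),pl1=(276,230),pl2=(310,249),pl3=(303,257)).items(): print(nm,X[v,u].round(3))
E
```

```text
scene
n [ 0.447 -0.129  0.885] ang 0.484 yaw -16.12 res 0.0023 3526
width 0.259 w rel hinge [-0.2023 -0.0046] rect [0.266 0.204] 0.1914668083190918
mid u by edges 0.0072 orange u,w-wh [ 0.0077 -0.1412] [0.058 0.059] 89.10547637939453 h 0.0138
hinge(outer) [ 0.7376 -0.1283  0.1557] axis [ 0.6101 -0.0914  0.2254] orange ctr [ 0.6176 -0.0931  0.2213]
top
n [ 0.448 -0.131  0.884] ang 0.486 yaw -16.33 res 0.0017 2376
width 0.257 w rel hinge [-0.205  -0.0055] rect [0.208 0.26 ] 89.96472930908203
mid u by edges 0.0006 orange u,w-wh [ 0.001  -0.1499] [0.07  0.063] 88.99713134765625 h 0.0147
hinge(outer) [ 0.7345 -0.127   0.1557] axis [ 0.6073 -0.0897  0.2257] orange ctr [ 0.6075 -0.0893  0.2257]
canred [0.357 0.331 0.165]
jar [ 0.799 -0.095  0.193]
pl1 [ 0.493 -0.002  0.01 ]
pl2 [ 0.425 -0.12   0.016]
pl3 [ 0.397 -0.096  0.007]
```

```bash
cat > geo.py <<'E'
import numpy as np
from scipy.spatial.transform import Rotation as Rn
from rig import ctrl
yaw=np.radians(-16.2);ex=np.array([np.cos(yaw),np.sin(yaw),0]);ey=np.array([-np.sin(yaw),np.cos(yaw),0])
H=np.array([.7355,-.1275,.156])
AX=H-.15*ex
def q(cw=0,flip=0):  # tool down, y along ey turned cw (rad, seen from above)
    a=yaw-cw+np.pi*flip
    y=np.array([-np.sin(a),np.cos(a),0]);z=np.array([0,0,-1.])
    return Rn.from_matrix(np.c_[np.cross(y,z),y,z]).as_quat()
def tip(p,z): return np.array([p[0],p[1],z+.173])
E
python3 - <<'E'
from geo import *
for fl in(0,1):
    for c in(0,.8,1.57,1.8):
        j=ctrl.ik(tip(AX,.161),q(c,fl));print(fl,c,None if j is None else np.round(j,2))
P=H-.165*ex+.085*ey;print(AX,P)
j=ctrl.ik(tip(P,.29),q(0,0));print(j)
s=ctrl.sense()
ctrl.set_gripper(0.0)
ctrl.line_to([s["eef_pos"][0],s["eef_pos"][1],.46],rate=.2)
ctrl.move_pose(tip(P,.29),q(0,0))
s=ctrl.sense();print(s["clock"],s["eef_pos"],s["ft_force"],s["gripper_width"],s["joint_pos"])
E
```

```text
0 0 [-0.34  0.52  1.27 -0.    1.35 -1.63]
0 0.8 [-0.34  0.52  1.27 -0.    1.35 -0.83]
0 1.57 [-0.34  0.52  1.27 -0.    1.35 -0.06]
0 1.8 [-0.34  0.52  1.27 -0.    1.35  0.17]
1 0 [-0.34  0.52  1.27 -0.    1.35  1.51]
1 0.8 [-0.34  0.52  1.27 -0.    1.35  2.31]
1 1.57 None
1 1.8 None
[ 0.59145595 -0.08565133  0.156     ] [6.00765786e-01 1.58495779e-04 1.56000000e-01]
[-1.96588788e-01  4.42533547e-01  1.03075992e+00 -4.44089210e-16
  1.66829918e+00 -1.48464178e+00]
3.5833 [0.60066761 0.00099873 0.46310092] [-0.29403836  0.66436062  0.24807807] -1.3220137281976242e-05 [-1.95248323e-01  4.42286676e-01  1.03088387e+00  1.83597718e-04
  1.66831415e+00 -1.48440037e+00]
```

```bash
python3 - <<'E'
from geo import *
P=H-.165*ex+.085*ey
ctrl.line_to(tip(P,.24),rate=.1)
for z in np.r_[np.arange(.23,.17,-.01),np.arange(.168,.151,-.002)]:
    ctrl.line_to(tip(P,z),rate=.05)
    s=ctrl.sense();F=s["ft_force"];print(round(z,3),F.round(1),s["eef_pos"][2].round(4)-.173)
    if F[2]>14: break
ctrl.pause(.2)
s=ctrl.sense();print(s["clock"],s["eef_pos"],s["ft_force"])
ctrl.line_to(tip(P,.24),rate=.15)
C=tip(AX-.27*ex+.2*ey,.30)
try: ctrl.move_pose(tip(H-.165*ex+.30*ey,.30),q())
except Exception as e: print(e)
f=ctrl.grab_frame("top");np.savez("top1.npz",**f)
import cv2;cv2.imwrite("pics/top1.png",cv2.resize(f["img"][110:230,240:380,::-1],None,fx=5,fy=5,interpolation=cv2.INTER_CUBIC))
from vis import fit;fit(f,(245,130,370,235))
f=ctrl.grab_frame("scene");np.savez("scene1.npz",**f);fit(f,(195,165,345,265));print(ctrl.sense()["clock"])
E
```

```text
0.23 [ 0.  -1.  -0.3] 0.2298
0.22 [ 0.9 -0.6 -0.3] 0.21960000000000002
0.21 [ 0.5 -0.2  0.2] 0.2096
0.2 [-0.5  0.3 -0. ] 0.1996
0.19 [-0.5  0.3 -0.2] 0.1896
0.18 [-0.2  0.   0.3] 0.17960000000000004
0.168 [ 0.  -0.   0.1] 0.16760000000000003
0.166 [1.2 0.5 0.5] 0.16600000000000004
0.164 [0.4 1.  0.2] 0.1639
0.162 [ 0.4 -0.9 -0.5] 0.1619
0.16 [-0.4 -0.8  0.4] 0.1599
0.158 [-0.8  0.   2.2] 0.15800000000000003
0.156 [-2.7  0.8  6. ] 0.15640000000000004
0.154 [-6.5  0.8 17.5] 0.1562
8.675 [6.00444524e-01 2.90694437e-04 3.29152266e-01] [-6.7478443  -0.53639415 16.74168835]
n [ 0.021 -0.006  1.   ] ang 0.021 yaw -15.15 res 0.0023 3042
width 0.257 w rel hinge [-0.1758  0.0223] rect [0.259 0.202] 1.1510392427444458
mid u by edges 0.0005 orange u,w-wh [ 0.0021 -0.1252] [0.067 0.059] 88.80514526367188 h 0.0154
hinge(outer) [ 0.7089 -0.1178  0.156 ] axis [ 0.5642 -0.0786  0.1592] orange ctr [ 0.5885 -0.0836  0.1587]
n [ 0.017 -0.004  1.   ] ang 0.018 yaw -12.32 res 0.0018 2277
width 0.264 w rel hinge [-0.2213 -0.0166] rect [0.262 0.205] 3.3341774940490723
mid u by edges 0.01 orange u,w-wh [ 0.0179 -0.0607] [0.254 0.06 ] 87.98177337646484 h 0.0124
hinge(outer) [ 0.7534 -0.1263  0.156 ] axis [ 0.6069 -0.0944  0.1587] orange ctr [ 0.6958 -0.1057  0.1571]
10.3917
```

View pics/top1.png

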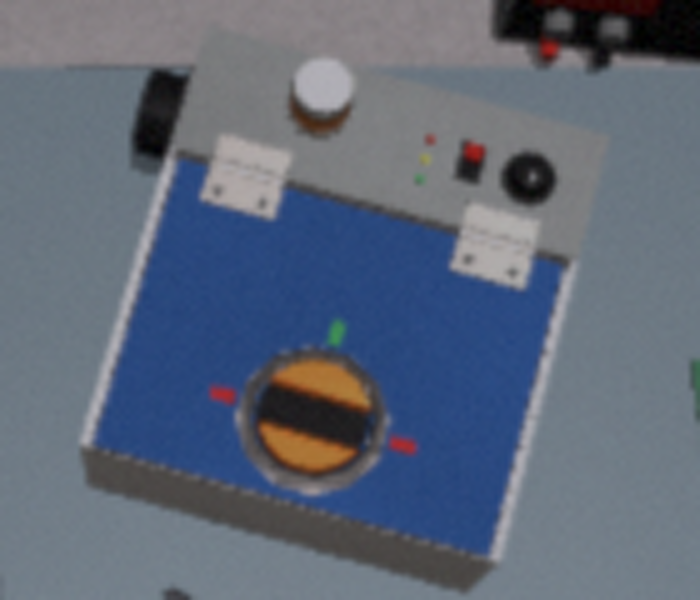

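Cover is shut on its seal (about 0.02 rad). The slot at crop (314,412) lines up with the red marks at (222,394) and (403,446), so it is still open. I'll refine the axis from those marks.

```bash
python3 - <<'E'
from vis import *
from geo import *
for n,b in(("top",(262,170,335,215)),("scene",(195,165,345,300))):
    f=dict(np.load(n+"1.npz"));K=f["intrinsics"];h=cv2.cvtColor(f["img"],cv2.COLOR_RGB2HSV)
    def ray(m,z):
        ys,xs=np.nonzero(m)
        d=np.c_[(xs-K[0,2])/K[0,0],(ys-K[1,2])/K[1,1],np.ones(len(xs))]@f["R"];o=-f["R"].T@f["t"]
        return o+d*((z-o[2])/d[:,2])[:,None]
    r=np.zeros(h.shape[:2],bool);r[b[1]:b[3],b[0]:b[2]]=1
    red=r&((h[...,0]<4)|(h[...,0]>165))&(h[...,1]>110)
    R=ray(red,.159);R=R[np.linalg.norm(R[:,:2]-AX[:2],axis=1)<.075]
    L=(R-AX)@ey;a=R[L>0].mean(0);c=R[L<0].mean(0);print(n,len(R),a.round(4),c.round(4),"mid",((a+c)/2).round(4),"yaw",np.degrees(np.arctan2(-(a-c)[0],(a-c)[1])).round(1))
    ora=r&(h[...,0]>4)&(h[...,0]<20)&(h[...,1]>150)&(h[...,2]>90)
    O=ray(ora,.175);O=O[np.linalg.norm(O[:,:2]-AX[:2],axis=1)<.06]
    (cx,cy),rad=cv2.minEnclosingCircle(O[:,:2].astype(np.float32));print(" orange circle",round(cx,4),round(cy,4),round(rad,4),"mean",O.mean(0).round(4))
print(AX)
E
```

```text
top 22 [ 0.6071 -0.028   0.159 ] [ 0.5733 -0.143   0.159 ] mid [ 0.5902 -0.0855  0.159 ] yaw -16.3
 orange circle 0.5898 -0.0839 0.0355 mean [ 0.589  -0.0843  0.175 ]
scene 16 [ 0.6089 -0.0258  0.159 ] [ 0.5748 -0.1419  0.159 ] mid [ 0.5919 -0.0839  0.159 ] yaw -16.4
 orange circle 0.5948 -0.0861 0.0366 mean [ 0.5933 -0.088   0.175 ]
[ 0.59145595 -0.08565133  0.156     ]
```

```bash
python3 - <<'E'
from geo import *
A=np.array([.591,-.0852,0])
ctrl.set_gripper(.016)
ctrl.move_pose(tip(A,.23),q())
ctrl.line_to(tip(A,.182),rate=.1)
for z in np.arange(.179,.158,-.0015):
    ctrl.line_to(tip(A,z),rate=.03)
    s=ctrl.sense();F=s["ft_force"];print(round(z,4),F.round(1),s["torque"].round(2),(s["eef_pos"]-A).round(4))
    if F[2]>8 or np.linalg.norm(F[:2])>10: break
print(s["clock"],s["gripper_width"],s["joint_pos"].round(3) if hasattr(s["joint_pos"],"round") else s["joint_pos"])
import cv2
f=ctrl.grab_frame("scene");cv2.imwrite("pics/s2.png",cv2.resize(f["img"][140:290,190:390,::-1],None,fx=4,fy=4,interpolation=cv2.INTER_CUBIC))
E
```

```text
0.179 [ 0.1  0.4 -0.4] [-0.06 -0.04 -0.01] [-0.      0.      0.3523]
0.1775 [ 0.4 -0.7  0.2] [-0.01 -0.04 -0.03] [-0.     -0.      0.3505]
0.176 [ 0.3  0.8 -0.2] [-0.04 -0.01  0.05] [-0.     -0.      0.3489]
0.1745 [-1.1  0.3  0.4] [ 0.05 -0.01  0.01] [-0.     -0.      0.3474]
0.173 [ 0.3 -0.1  0.1] [-0.03  0.01 -0.07] [-0.      0.      0.3459]
0.1715 [ 0.1 -1.2 -0.5] [ 0.01 -0.06 -0.01] [-0.     -0.      0.3444]
0.17 [ 0.3 -0.6  0.1] [-0.01 -0.02  0.04] [-0.     -0.      0.3429]
0.1685 [ 0.9 -0.1 -0.1] [-0.01 -0.06 -0.05] [-0.     -0.      0.3414]
0.167 [ 0.4 -0.3  0.3] [ 0.04 -0.04  0.02] [-0.      0.      0.3399]
0.1655 [-0.1  0.2  0.7] [ 0.04 -0.   -0.02] [-0.     -0.      0.3384]
0.164 [ 0.3 -1.   0.3] [ 0.02  0.   -0.01] [-0.      0.      0.3369]
0.1625 [ 1.  -0.6  0.3] [-0.02 -0.05 -0.04] [0.     0.     0.3355]
0.161 [ 0.  -0.5  3.3] [0.02 0.14 0.02] [-0.      0.      0.3342]
0.1595 [-1.6  0.3  3.9] [0.05 0.26 0.02] [-1.000e-04  0.000e+00  3.328e-01]
16.0 0.015960156542790413 [-0.341  0.52   1.278 -0.     1.343 -1.629]
```

View pics/s2.png

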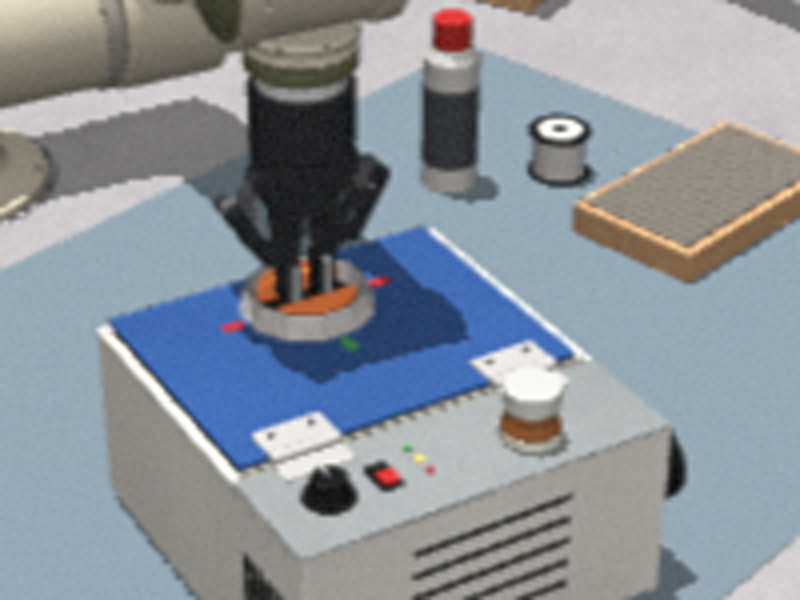

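Fingers are in the slot, on its floor (crop ~ (305,290)), between the jaws. Now turn.

```bash
python3 - <<'E'
from geo import *
j=np.array(ctrl.sense()["joint_pos"]);j0=j[5]
for c in np.r_[np.arange(.15,1.5,.15),np.arange(1.5,1.96,.04)]:
    t=j.copy();t[5]=j0+c;ctrl.goto_joints(t)
    s=ctrl.sense();print(round(c,2),round(s["joint_pos"][5]-j0,3),s["ft_force"].round(1),s["torque"].round(2))
    if abs(s["torque"][2])>.9 or s["ft_force"][2]>40: break
ctrl.pause(.3);print(s["clock"],ctrl.sense()["torque"].round(2))
E
```

```text
0.15 0.146 [0.4 0.9 4.6] [ 0.01  0.02 -0.07]
0.3 0.294 [ 0.2 -0.   5. ] [-0.03 -0.02 -0.07]
0.45 0.445 [-0.7  0.3  4.7] [-0.04  0.05 -0.03]
0.6 0.595 [-0.1 -0.1  6. ] [ 0.02  0.12 -0.07]
0.75 0.745 [0.2 0.6 5.1] [ 0.11  0.22 -0.04]
0.9 0.895 [-1.3  1.5  5.9] [ 0.13  0.26 -0.04]
1.05 1.045 [-1.9  1.1  6.5] [ 0.21  0.28 -0.05]
1.2 1.195 [-2.   1.2  6.2] [ 0.33  0.3  -0.04]
1.35 1.345 [-2.   1.7  6.3] [ 0.41  0.36 -0.05]
1.5 1.495 [-2.1  2.   7.4] [ 0.44  0.34 -0.06]
1.5 1.494 [-1.3  2.6  6.6] [ 0.46  0.37 -0.05]
1.54 1.534 [-1.4  3.3  6.2] [ 0.47  0.34 -0.06]
1.58 1.574 [-1.6  2.9  6.1] [ 0.5   0.32 -0.01]
1.62 1.614 [-1.7  4.   6. ] [ 0.53  0.32 -0.05]
1.66 1.654 [-1.5  3.2  6.7] [ 0.54  0.29 -0.04]
1.7 1.694 [-1.1  3.9  7.1] [ 0.58  0.32 -0.06]
1.74 1.734 [-2.   3.1  6.6] [ 0.59  0.24 -0.06]
1.78 1.774 [-1.7  3.6  6.2] [ 0.6   0.25 -0.04]
1.82 1.814 [-1.5  3.2  6.9] [ 0.62  0.22 -0.06]
1.86 1.854 [0.  3.4 5.1] [0.56 0.04 0.25]
1.9 1.894 [1.3 4.3 4.8] [ 0.65 -0.29  0.55]
1.94 1.933 [4.1 2.2 4.7] [ 0.65 -0.66  0.7 ]
21.7167 [ 0.66 -0.62  0.67]
```

```bash
python3 - <<'E'
from geo import *
import cv2
for n,(r0,r1,c0,c1) in dict(scene=(170,270,210,330),).items():
    f=ctrl.grab_frame(n);np.savez("x3.npz",**f);a=cv2.resize(f["img"][r0:r1,c0:c1,::-1],(600,500),interpolation=cv2.INTER_CUBIC)
cv2.imwrite("pics/s3.png",a);print(ctrl.sense()["eef_pos"])
E
```

```text
[ 0.5913997  -0.08471495  0.33307705]
```

View pics/s3.png

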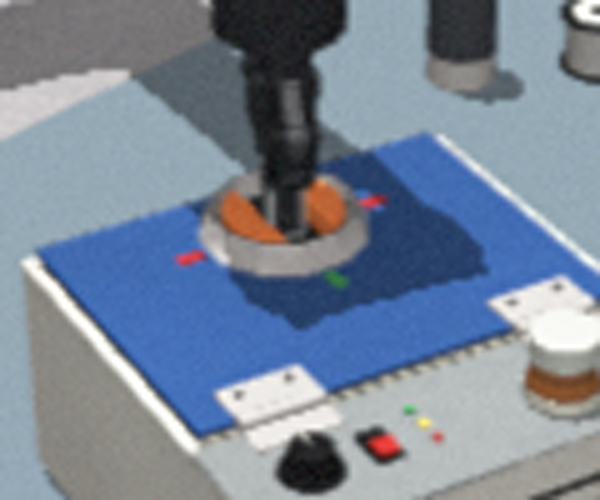

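Slot looks turned to point at the green mark (crop (338,280)). I'll unwind a little, lift off and check.

```bash
python3 - <<'E'
from geo import *
from vis import fit
import cv2
j=np.array(ctrl.sense()["joint_pos"]);j[5]-=.14;ctrl.goto_joints(j);print(ctrl.sense()["torque"])
p=ctrl.sense()["eef_pos"];ctrl.line_to([p[0],p[1],.40],rate=.12)
P=H-.165*ex+.28*ey
ctrl.move_pose(tip(P,.26),q(1.4))
f=ctrl.grab_frame("top");np.savez("top3.npz",**f);fit(f,(245,130,370,235))
a=cv2.resize(f["img"][165:225,260:350,::-1],None,fx=7,fy=7,interpolation=cv2.INTER_CUBIC)
cv2.imwrite("pics/t3.png",a)
f=ctrl.grab_frame("scene");fit(f,(195,165,345,265));print(ctrl.sense()["clock"])
E
```

```text
[ 0.13297954 -0.15793495 -0.01520391]
n [ 0.005 -0.001  1.   ] ang 0.005 yaw -12.96 res 0.0023 3044
width 0.261 w rel hinge [-0.1295  0.0738] rect [0.26  0.204] 3.443127393722534
mid u by edges 0.0006 orange u,w-wh [ 0.0039 -0.0736] [0.063 0.059] 3.505326747894287 h 0.016
hinge(outer) [ 0.6607 -0.1036  0.156 ] axis [ 0.5145 -0.07    0.1567] orange ctr [ 0.5897 -0.0839  0.1564]
n [0.003 0.    1.   ] ang 0.003 yaw 10.58 res 0.0018 2203
width 0.3 w rel hinge [-0.3583 -0.0922] rect [0.262 0.206] 27.09339141845703
mid u by edges 0.0107 orange u,w-wh [-0.0027 -0.1705] [0.057 0.26 ] 17.43497657775879 h 0.0134
hinge(outer) [ 0.8602 -0.0614  0.156 ] axis [ 0.7127 -0.089   0.1564] orange ctr [ 0.695  -0.1059  0.1564]
24.2333
```

View pics/t3.png

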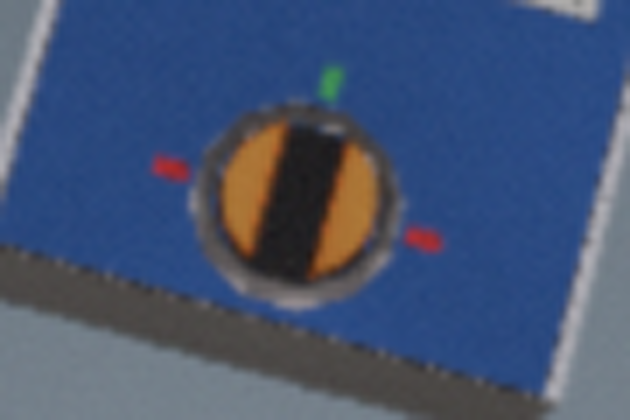

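Cover is flush (0.003–0.005 rad) and the slot points at the green mark. I'll measure the slot angle before handing in.

```bash
python3 - <<'E'
from vis import *
for k in("top1","top3"):
    f=dict(np.load(k+".npz"));K=f["intrinsics"];h=cv2.cvtColor(f["img"],cv2.COLOR_RGB2HSV)
    m=np.zeros(h.shape[:2],np.uint8);s=(h[...,0]>4)&(h[...,0]<20)&(h[...,1]>140)&(h[...,2]>80);m[175:213,285:325]=s[175:213,285:325]
    n,l,st,c=cv2.connectedComponentsWithStats(m);i=np.argsort(-st[1:,4])[:2]+1
    d=np.c_[(c[i]-K[:2,2])/K[0,0],[1,1]]@f["R"];o=-f["R"].T@f["t"];p=o+d*((.172-o[2])/d[:,2])[:,None]
    v=p[0]-p[1];print(k,st[i,4],p.round(4).tolist(),"dir deg",np.degrees(np.arctan2(v[1],v[0]))%180)
E
```

```text
top1 [117 108] [[0.5691, -0.0774, 0.172], [0.6117, -0.0914, 0.172]] dir deg 161.8919036825595
top3 [103  99] [[0.595, -0.0634, 0.172], [0.582, -0.1055, 0.172]] dir deg 72.81618252324546
```

```bash
python3 -c "
from rig import ctrl
print(ctrl.job_done())"
```

```text
the job is handed in; nothing more can be done
None
```

I pushed the cover shut, turned the fastener clockwise to its stop and handed the job in at about 24 s of robot time; the final images show about 89° of turn, the cover flush at about 0.004 rad, and the arm clear, but no verdict came back.

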